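# Gauge a tin and show its base to the code reader

## Task

Check in the tin that stands in the sliding-jaw gauge: slide the jaw shut until the tin is pressed snugly, not crushed, between both jaws, then lift the tin out and show its base to the code reader, in the air about 100 mm in front of the window, centred on it and square to it. Finish while holding the tin still there; do not put it down or let go, and leave the other things on the board where they are.

Things in the scene. Friction and masses are not known exactly. Their poses are not given: they have to be found in the camera images.
- gauge: Flat metal sliding-jaw gauge, fixed on the wooden board that covers the hob (board top at z = 54 mm; all things stand on it). Origin on the board, under the tin's axis when the tin touches the fixed jaw; x along the rail towards the sliding jaw, z up. Rail 270 x 66 mm, 12 mm thick, x = -55 to +215 mm; the tin stands on it. Fixed jaw: 36 mm wide, top at 66 mm, face at x = -28.7 mm.
- jaw (a joint): Sliding jaw of the gauge (m): 0 is wide open and it grows to 0.075 as the jaw slides along -x of the gauge towards the fixed jaw; friction 1 N. Its face (36 mm wide, top 68 mm above the board) stands at gauge x = 83.7 mm minus this value, so that it closes on a tin that touches the fixed jaw at about 0.055. It stays where it is left.
- jaw_post (a point): Middle of the top end of the square upright thumb post (18 x 18 mm, faces along the gauge's x and y) that moves the sliding jaw, 82 mm above the board, 75 mm behind the jaw's face. The post can be gripped or pushed over its top 50 mm; the carriage below it tops out 27 mm above the board.
- tin: The food tin standing in the gauge between the jaws: upright cylinder, diameter 57.4 mm, height 72 mm, about 0.18 kg. Origin at the centre of its base (underside), z along its axis to the lid. At the start it stands 4 to 14 mm away from the fixed jaw. (An identical-sized tin stands elsewhere on the board and is to be left alone.)
- tin_lid (a point): Centre of the tin's lid, 72 mm from the base along the tin's axis.
- reader_head: Head of the grey code reader, which stands fixed on the board on a round foot (92 mm diameter) and a neck: box 62 x 80 x 36 mm with a dark window. Origin at the centre of the window, 112 mm above the board; z leaves the window at right angles, upwards and towards the robot's side, 0.52 rad (30 degrees) from vertical; y is level along the window's longer side.
- other_tin: Bystander: second food tin, diameter 57 mm, height 72 mm.
- jar_grey: Bystander: grey-capped spice jar, diameter 44 mm, height 109 mm.
- jar_short: Bystander: spice jar, diameter 46 mm, height 96 mm.
- small_pot: Bystander: low round lidded pot, diameter 62 mm, height 35 mm.
- cup: Bystander: small cup with handle, 59 x 84 mm, height 56 mm.

How it is judged:
By the outcome, as a careful person would: the job done as asked, in the order asked, and still so for the second after the job is handed in, while the arm keeps its last pose, push and grip.
It also fails if it takes over 51 s, if anything falls off the work surface, if the arm or the gripper's body presses on something with over 40 N, if the wrist force passes 120 N, or if a joint passes its speed limit or range.

## Robot

A 6-joint arm with a two-finger parallel gripper is mounted at the origin on a cart in front of the work surface, level with it; the furniture and walls round the work are solid. World frame = base frame: x ahead of the robot, y to its left, z up, the work surface at z = 0. Lengths are in m, angles in rad, forces in N, time in s.
With the tool pointing down it reaches from about 0.35 to 0.775 m from the base axis. Payload 7.3 kg.
Tool frame: the origin (TCP) lies at the centre of the arm's flange, where the gripper is bolted on; the fingertips stand 178 mm ahead of it and the grasp point (between the pads) lies 159 mm ahead of it (tip_extent is the distance from the TCP to the fingertips, in m); z points along the fingers, y is the line along which they close (so a half turn about z gives the same grasp; the last joint's range is limited). The gripper opens to 92 mm and grips with 3 to 60 N. Pads are 19 mm wide; open, the fingers measure 130 mm over their backs; the gripper's body (75 mm by 190 mm) begins 47 mm behind the grasp point.
Start: joints at [-1.286, 0.342, 1.524, -0, 1.275, -0.146], TCP at [0.219, -0.477, 0.405] pointing down, gripper open.
Joint ranges: [-2.53, 2.53], [-0.77, 2.02], [0.04, 2.7], [-1, 4.14], [0.28, 2.66], [-3.11, 3.11]. Speed limits (rad/s): [2.57, 2.57, 3.14, 3.14, 3.14, 3.14].

## Interface

Orientations are given as [roll, pitch, yaw] about the fixed x, y, z axes, in that order (R = Rz(yaw) Ry(pitch) Rx(roll)).
In Python, from cell import * gives the robot as it stands.
- The arm moves only by the tool arm_command, never from a script. Its arguments are lists of equal length, an entry for each row: "xyz": the shift along the world's x, y, z in mm, a list of three; "spin": the turn about the world's z in degrees. In form: {"xyz": [[tx, ty, tz], ...], "spin": [spin, ...]}. A call has 1 to 20 rows; each row shifts and turns the commanded pose from where the row before left it; what a row does not reach is not made up. A row lasts 1/10 s, in which the tool goes at most 50 mm and 8.59 degrees, less where a joint would pass 70% of its speed; a pose out of reach is approached as far as the arm can. A call with a gripper value outside its range is refused whole. "jaw" is the opening, from -1 (shut) to 1 (fully open), set as the call begins (left out, the last holds). The fingers move at their own pace and stop on an object; "squeeze" is the grip in N (left out, the last holds). Time passes only in rows, so rows that do not move let the fingers close. It gives the time, the measured TCP pose, the force, the opening and the grip force at its end, in the units of the state.
- observe(): the state, without advancing time (a new reading comes with each control period).
- read_camera(name): name is "scene" or "top" or "wrist"; returns a dict with "img" (400x640x3 uint8, red, green, blue), "depth" (400x640 float32, m along the optical axis (not along the pixel's ray), 0 where there is no reading), "fx", "fy", "cx", "cy" (pixels), "world_from_camera" (4x4, takes a point from camera to world coordinates). Camera axes: x right, y up, looking along -z (the intrinsics and any distortion apply to the point x, -y, -z); pixel columns grow to the right and rows downward; lengths in m; the calibration is good to about 2 mm. A picture is of the moment at which its call begins.
- hand_in(): hands the job in; it is judged then, once.
The state is a dict: "time": time; "qpos": joint angles; "qvel": joint speeds; "joint_efforts": joint torques, N m; "tool_pos": TCP position; "tool_rot": TCP orientation; "contact_force": force on the tool from outside, world axes, zero at the start; "torque": the same for the moment, N m; "opening": finger opening in m; "grip_force": force on a finger pad.
Only numpy, scipy, OpenCV 4.12 (cv2) and the standard library are available. Lean on these libraries where they do the work, as an engineer would, in place of code of your own. Each camera call takes 0.05 s, during which the arm holds its last target. There are 200 camera calls.

## Working session

There is one attempt and no reset: what is moved stays moved. The work goes in short steps, Python scripts to look and compute and a tool call to move; the robot and the scene stay as the last step left them, time stands still between calls to the robot, and variables do not carry over. Pictures are saved under pics/ and viewed, at most 10 in all, crops included, and the job is handed in when it is done.

Besides the shell and the picture viewer there is one more tool, called after ">>>" as a command line: name --pt "numbers of a row" for each row, then --argument value for the rest. arm_command: Moves the arm, as the interface text tells. Its arguments: {"type":"object","properties":{"xyz":{"type":"array","items":{"type":"array","items":{"type":"number"}}},"spin":{"type":"array","items":{"type":"number"}},"jaw":{"type":"number"},"squeeze":{"type":"number"}},"required":["xyz","spin"]}

```bash
ls; mkdir -p pics
cat > h.py <<'E'
from cell import *
import numpy as np, cv2
def cloud(n):
    c=read_camera(n); d=c["depth"]; v,u=np.mgrid[0:400,0:640]
    P=np.stack([(u-c["cx"])/c["fx"]*d,-(v-c["cy"])/c["fy"]*d,-d],-1)
    T=np.array(c["world_from_camera"]); W=P@T[:3,:3].T+T[:3,3]; W[d==0]=np.nan
    return c,W
def save(c,n): cv2.imwrite("pics/"+n,c["img"][:,:,::-1])
E
python3 - <<'E'
from h import *
for n in("top","scene"):
    c,W=cloud(n); save(c,n+"0.png"); np.save(n+"0.npy",W); print(n,[k for k in c],c["world_from_camera"])
o=observe();print(o)
E
```

```text
pics
top ['img', 'depth', 'fx', 'fy', 'cx', 'cy', 'world_from_camera'] [[ 3.45466031e-02  9.60116660e-01 -2.77457259e-01  3.84538048e-01]
 [-9.99402807e-01  3.29803747e-02 -1.03113714e-02 -7.98636881e-03]
 [-7.49475118e-04  2.77647786e-01  9.60682645e-01  9.71429203e-01]
 [ 0.00000000e+00  0.00000000e+00  0.00000000e+00  1.00000000e+00]]
scene ['img', 'depth', 'fx', 'fy', 'cx', 'cy', 'world_from_camera'] [[-0.67430725  0.31884442 -0.66606904 -0.11327392]
 [-0.73835293 -0.27641844  0.61516485  0.67955782]
 [ 0.01202811  0.90660415  0.42181067  0.60213495]
 [ 0.          0.          0.          1.        ]]
{'time': 0.1, 'qpos': array([-1.28599633e+00,  3.42626553e-01,  1.52490561e+00,  4.69730665e-06,
        1.27538925e+00, -1.45973160e-01]), 'qvel': array([ 0.00074997, -0.00124475, -0.00210475,  0.00038334, -0.00102313,
        0.00109659]), 'joint_efforts': array([ 2.00236376e-03, -4.32003558e+01, -2.44694799e+01,  7.20082107e-02,
        5.26959740e-02, -4.86080432e-05]), 'tool_pos': array([ 0.21922598, -0.47690715,  0.40413359]), 'tool_rot': array([-3.14027868e+00, -1.97719211e-04,  4.30771661e-01]), 'contact_force': array([ 0.01612094,  0.95607102, -0.69305547]), 'torque': array([-0.00798497, -0.02203314,  0.04380632]), 'grip_force': 0.0, 'opening': 0.09177330379838329}
```

View pics/top0.png

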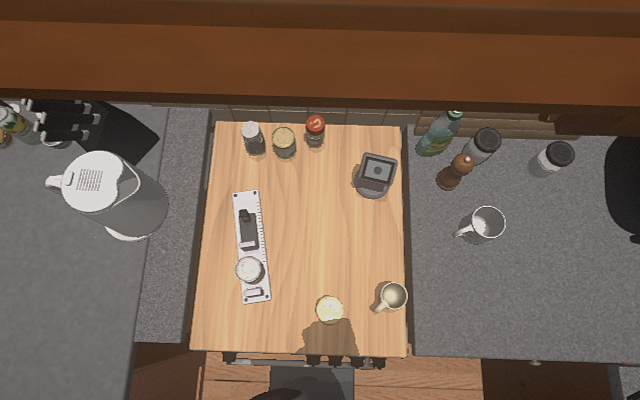

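View pics/scene0.png

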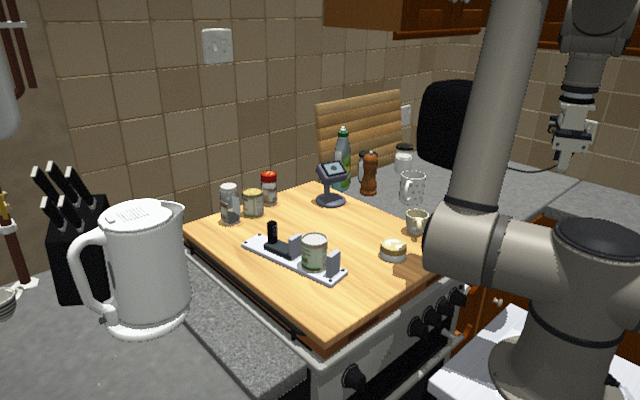

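The top view shows the gauge: fixed jaw at about (254,292), tin (249,269), sliding jaw (249,245) and post (244,215). The reader is at (377,170), the other tin is near (284,141), and the cup and pot are at the lower right. Next I'll measure positions from depth.

Run:
```python
from h import *
W=np.load("top0.npy"); S=np.load("scene0.npy"); c=read_camera("top"); im=c["img"].astype(int)
def reg(u0,u1,v0,v1,z0,z1):
    P=W[v0:v1,u0:u1].reshape(-1,3); return P[(P[:,2]>z0)&(P[:,2]<z1)]
print("board",np.nanmedian(W[230:270,300:360,2]))
def circ(P):
    (x,y),r=cv2.minEnclosingCircle((P[:,:2]*1000).astype(np.float32)); return x,y,r,len(P),np.median(P[:,2])
T=reg(230,270,250,286,.13,.15); print("tin lid",circ(T))
for n,a in dict(post=(232,256,200,225,.125,.145),jawS=(235,262,228,256,.112,.13),jawF=(240,268,282,305,.110,.127)).items():
    P=reg(*a); print(n,len(P), P.mean(0) if len(P) else 0, P.min(0) if len(P) else 0,P.max(0) if len(P) else 0)
# rail white plate
P=reg(225,275,180,310,.06,.071); R=cv2.minAreaRect((P[:,:2]*1000).astype(np.float32)); print("rail",R,len(P)); print(cv2.boxPoints(R))
# reader head plane, scene and top
for nm,A in(("top",W),("scene",S)):
    P=A.reshape(-1,3); xs=P[(P[:,2]>.135)&(P[:,2]<.21)&(P[:,1]<-.08)&(P[:,1]>-.25)&(P[:,0]>.42)&(P[:,0]<.70)]
    print(nm,len(xs),xs.min(0) if len(xs) else 0,xs.max(0) if len(xs) else 0)
    b=None;rng=np.random.default_rng(0)
    for _ in range(800):
        a=xs[rng.choice(len(xs),3,0)];n=np.cross(a[1]-a[0],a[2]-a[0]);l=np.linalg.norm(n)
        if l<1e-6: continue
        n/=l; n*=np.sign(n[2]); 
        if abs(n[2]-.866)>.08: continue
        m=abs((xs-a[0])@n)<.002
        if b is None or m.sum()>b.sum(): b=m
    if b is None: continue
    I=xs[b];c0=I.mean(0);n=np.linalg.svd(I-c0)[2][2];n*=np.sign(n[2])
    y=np.cross([0,0,1],n);y/=np.linalg.norm(y);x=np.cross(y,n)
    q=(I-c0)@np.c_[x,y]; (cc,sz,an)=cv2.minAreaRect((q*1000).astype(np.float32)); ce=c0+(x*cc[0]+y*cc[1])/1000
    print("plane",len(I),"n",n,"tilt",np.arccos(n[2]),"yawdir",np.degrees(np.arctan2(n[1],n[0])),"centre",ce,sz,an)
big=cv2.resize(c["img"][100:310,200:415],None,fx=2.79,fy=2.79,interpolation=cv2.INTER_CUBIC);cv2.imwrite("pics/topcrop.png",big[:,:,::-1])
```

```text
board 0.053750445595416085
tin lid (470.444580078125, 140.3799285888672, 28.439300537109375, 554, np.float64(0.13486474980848273))
post 72 [0.59281204 0.16099196 0.13419076] [0.58360185 0.15207587 0.12564777] [0.6033376  0.17110313 0.13846611]
jawS 94 [0.52568519 0.14795534 0.1206204 ] [0.51743129 0.13135408 0.11253331] [0.5336527  0.16513098 0.12570566]
jawF 120 [0.42318209 0.12890592 0.11886545] [0.41362005 0.11071726 0.11151949] [0.44394711 0.14802185 0.12339646]
rail ((536.2232666015625, 150.68643188476562), (270.27197265625, 66.04048156738281), 10.726323127746582) 1695
[[397.30276  157.97849 ]
 [409.59415   93.091896]
 [675.1438   143.39438 ]
 [662.8524   208.28098 ]]
top 544 [ 0.66553243 -0.17825666  0.14148737] [ 0.69997194 -0.09477629  0.17331719]
plane 373 n [-0.53002143  0.11633686  0.83996608] tilt 0.5735756115040697 yawdir 167.62020301168883 centre [ 0.68768066 -0.13523883  0.16137913] (39.56337356567383, 74.77818298339844) 0.5948512554168701
scene 322 [ 0.66541087 -0.17183107  0.1353679 ] [ 0.69979527 -0.09136851  0.17225759]
plane 153 n [-0.59749642  0.089904    0.79681573] tilt 0.6487896100308129 yawdir 171.4430205244063 centre [ 0.68689661 -0.13187211  0.16039077] (76.58790588378906, 42.68262481689453) 87.70770263671875
```

View pics/topcrop.png

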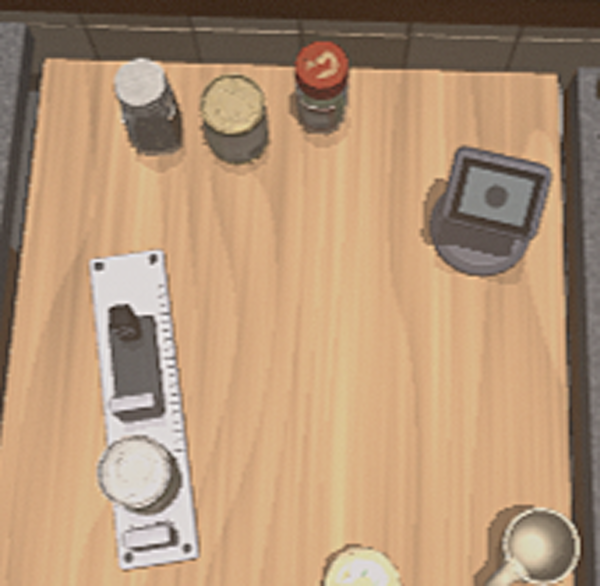

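The crop shows the rail rotated about 11°, with the post at crop (124,318). The reader's window is at crop (495,195). My reader fit was cut off at x=0.70, so I'm refitting it.

Run:
```python
from h import *
for nm in("top","scene"):
    P=np.load(nm+"0.npy").reshape(-1,3); xs=P[(P[:,2]>.13)&(P[:,2]<.215)&(P[:,1]<-.06)&(P[:,1]>-.25)&(P[:,0]>.6)&(P[:,0]<.80)]
    b=None;rng=np.random.default_rng(0)
    for _ in range(1500):
        a=xs[rng.choice(len(xs),3,0)];n=np.cross(a[1]-a[0],a[2]-a[0]);l=np.linalg.norm(n)
        if l<1e-6: continue
        n/=l; n*=np.sign(n[2])
        if abs(n[2]-.866)>.08: continue
        m=abs((xs-a[0])@n)<.002
        if b is None or m.sum()>b.sum(): b=m
    I=xs[b];c0=I.mean(0);n=np.linalg.svd(I-c0,full_matrices=False)[2][2];n*=np.sign(n[2])
    y=np.cross([0,0,1],n);y/=np.linalg.norm(y);x=np.cross(y,n)
    q=(I-c0)@np.c_[x,y]; (cc,sz,an)=cv2.minAreaRect((q*1000).astype(np.float32)); ce=c0+(x*cc[0]+y*cc[1])/1000
    print(nm,len(xs),len(I),"n",n,"tilt",np.arccos(n[2]),"yaw",np.degrees(np.arctan2(n[1],n[0])),"centre",ce,sz,an)
c=read_camera("top");W=np.load("top0.npy")
P=W[195:230,230:262].reshape(-1,3);P=P[P[:,2]>.132];print("post top",len(P),P.mean(0),P.min(0),P.max(0))
```

```text
top 983 600 n [-0.4900964   0.10245777  0.86562574] tilt 0.5243975450663576 yaw 168.1920134459636 centre [ 0.6955739  -0.13735783  0.16564914] (74.99959564208984, 56.471153259277344) 87.90711975097656
scene 563 238 n [-0.46816169  0.11010712  0.87675599] tilt 0.5017213859512021 yaw 166.76511327878083 centre [ 0.69575614 -0.13225345  0.16585771] (57.462318420410156, 76.14325714111328) 0.789202094078064
post top 62 [0.59355348 0.1615208  0.13509367] [0.58425178 0.15207587 0.13214633] [0.6033376  0.17110313 0.13846611]
```

>>> arm_command --pt "12 20 0" --pt "25 42 0" --pt "25 42 0" --pt "25 42 0" --pt "25 42 0" --pt "25 42 0" --pt "25 42 0" --pt "25 42 0" --pt "25 42 0" --pt "25 42 0" --pt "25 42 0" --pt "25 42 0" --pt "25 42 0" --pt "25 42 0" --pt "25 42 0" --pt "12 30 0" --pt "0 0 0" --pt "0 0 0" --spin '[-1,-1,-1,-1,-1,-1,-1,-1,-1,-1,-1,-1,-1,-1,0,0,0,0]'

```text
time: 2.0
tool_pos: [0.5931, 0.1614, 0.404]
tool_rot: [3.141, 0.002, 0.188]
contact_force: [-0.2, -0.7, -0.1]
opening: 0.0919
grip_force: 0.0
```

>>> arm_command --pt "0 0 -30" --pt "0 0 -40" --pt "0 0 -35" --pt "0 0 -20" --pt "0 0 -4" --pt "0 0 0" --pt "0 0 0" --spin '[0,0,0,0,0,0,0]'

```text
time: 2.7
tool_pos: [0.5937, 0.1604, 0.2775]
tool_rot: [3.141, -0.003, 0.186]
contact_force: [0.9, -0.5, -0.5]
opening: 0.0918
grip_force: 0.0
```

>>> arm_command --pt "0 0 0" --pt "0 0 0" --pt "0 0 0" --pt "0 0 0" --pt "0 0 0" --pt "0 0 0" --pt "0 0 0" --pt "0 0 0" --spin '[0,0,0,0,0,0,0,0]' --jaw -1 --squeeze 15

```text
time: 3.5
tool_pos: [0.5932, 0.161, 0.2757]
tool_rot: [3.142, 0.0, 0.186]
contact_force: [-0.1, -0.5, 0.3]
opening: 0.0326
grip_force: 0.0
```

>>> arm_command --pt "0 0 0" --pt "0 0 0" --pt "0 0 0" --pt "0 0 0" --spin '[0,0,0,0]'

```text
time: 3.9
tool_pos: [0.5929, 0.1624, 0.2757]
tool_rot: [-3.139, -0.0, 0.187]
contact_force: [-0.3, 7.5, -0.4]
opening: 0.0179
grip_force: 15.0
```

>>> arm_command --pt "-2.95 -0.56 0" --pt "-4.9 -0.93 0" --pt "-4.9 -0.93 0" --pt "-4.9 -0.93 0" --pt "-4.9 -0.93 0" --pt "-2.95 -0.56 0" --pt "-1.97 -0.37 0" --pt "0 0 0" --spin '[0,0,0,0,0,0,0,0]'

```text
time: 4.7
tool_pos: [0.5654, 0.1571, 0.2757]
tool_rot: [-3.139, -0.0, 0.187]
contact_force: [-0.8, 8.3, -0.6]
opening: 0.0182
grip_force: 15.0
```

>>> arm_command --pt "-1.0 0.8 0" --pt "-0.98 -0.19 0" --pt "-0.98 -0.19 0" --pt "0 0 0" --spin '[0,0,0,0]'

```text
time: 5.1
tool_pos: [0.5627, 0.1569, 0.2757]
tool_rot: [-3.14, -0.0, 0.186]
contact_force: [-0.2, 5.2, -1.8]
opening: 0.0181
grip_force: 15.0
```

>>> arm_command --pt "-0.98 -0.19 0" --pt "-0.98 -0.19 0" --pt "0 0 0" --spin '[0,0,0]'

```text
time: 5.4
tool_pos: [0.5607, 0.1565, 0.2757]
tool_rot: [-3.14, -0.0, 0.186]
contact_force: [1.5, 6.4, -0.6]
opening: 0.0177
grip_force: 15.0
```

>>> arm_command --pt "-0.5 -0.1 0" --pt "-0.5 -0.1 0" --pt "0 0 0" --spin '[0,0,0]'

```text
time: 5.7
tool_pos: [0.5598, 0.1563, 0.2757]
tool_rot: [-3.14, -0.0, 0.186]
contact_force: [1.0, 5.9, -1.0]
opening: 0.0179
grip_force: 15.0
```

>>> arm_command --pt "-0.5 -0.1 0" --pt "0 0 0" --spin '[0,0]'

```text
time: 5.9
tool_pos: [0.5593, 0.1562, 0.2757]
tool_rot: [-3.14, -0.001, 0.187]
contact_force: [0.9, 6.1, -1.3]
opening: 0.018
grip_force: 15.0
```

>>> arm_command --pt "-0.5 -0.1 0" --pt "-0.5 -0.1 0" --pt "0 0 0" --spin '[0,0,0]'

```text
time: 6.2
tool_pos: [0.5583, 0.156, 0.2757]
tool_rot: [-3.14, -0.001, 0.186]
contact_force: [0.5, 6.6, -1.9]
opening: 0.018
grip_force: 15.0
```

>>> arm_command --pt "-0.5 -0.1 0" --pt "-0.5 -0.1 0" --pt "0 0 0" --spin '[0,0,0]'

```text
time: 6.5
tool_pos: [0.5576, 0.1559, 0.2757]
tool_rot: [-3.14, -0.002, 0.186]
contact_force: [2.8, 7.6, -2.1]
opening: 0.0178
grip_force: 15.0
```

>>> arm_command --pt "-0.5 -0.1 0" --pt "0 0 0" --spin '[0,0]'

```text
time: 6.7
tool_pos: [0.5574, 0.1558, 0.2757]
tool_rot: [-3.14, -0.003, 0.186]
contact_force: [5.3, 8.2, -4.5]
opening: 0.018
grip_force: 15.0
```

>>> arm_command --pt "-0.5 -0.1 0" --pt "0 0 0" --spin '[0,0]'

```text
time: 6.9
tool_pos: [0.5572, 0.1558, 0.2757]
tool_rot: [-3.14, -0.004, 0.186]
contact_force: [7.0, 7.5, -5.3]
opening: 0.0179
grip_force: 15.0
```

>>> arm_command --pt "0 0 0" --pt "0 0 0" --pt "0 0 0" --pt "0 0 0" --pt "0 0 0" --pt "0 0 20" --pt "0 0 35" --pt "0 0 35" --pt "0 0 20" --pt "0 0 0" --spin '[0,0,0,0,0,0,0,0,0,0]' --jaw 1

```text
time: 7.9
tool_pos: [0.5568, 0.1549, 0.3892]
tool_rot: [3.141, -0.007, 0.186]
contact_force: [0.1, 0.6, -0.3]
opening: 0.09
grip_force: 0.0
```

Run:
```python
from h import *
for n in("top","scene","wrist"):
    c,W=cloud(n); P=W.reshape(-1,3); save(c,n+"1.png")
    m=(abs(P[:,0]-.457)<.06)&(abs(P[:,1]-.137)<.05)&(P[:,2]>.132)&(P[:,2]<.145)
    Q=P[m]; 
    if len(Q)>10: print(n,len(Q),cv2.minEnclosingCircle((Q[:,:2]*1000).astype(np.float32)),Q.mean(0))
    m=(abs(P[:,0]-.559)<.04)&(abs(P[:,1]-.156)<.03)&(P[:,2]>.131)&(P[:,2]<.142)
    Q=P[m]; 
    if len(Q)>10: print(n,"post",len(Q),Q.mean(0))
```

```text
top 419 ((457.5485534667969, 137.498046875), 28.635290145874023) [0.45766375 0.1325761  0.13520585]
top post 55 [0.55731173 0.15460936 0.13493095]
scene 344 ((457.5477600097656, 140.6195831298828), 30.159690856933594) [0.4569319  0.14176743 0.13614288]
scene post 49 [0.55731601 0.159838   0.13488184]
wrist 1906 ((456.3775939941406, 139.2180633544922), 28.485271453857422) [0.4568147  0.14025295 0.13489902]
wrist post 500 [0.55909758 0.15659089 0.13483177]
```

View pics/wrist1.png

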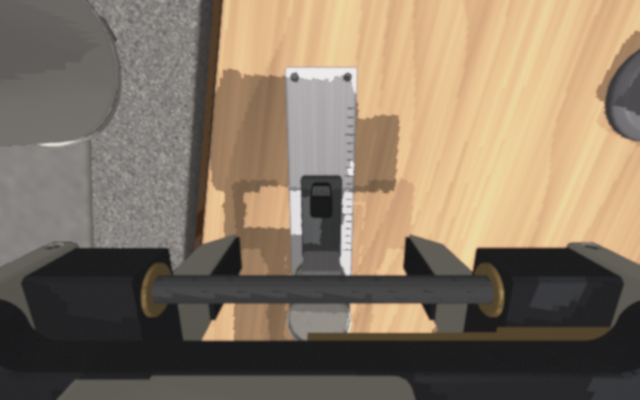

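>>> arm_command --pt "-20 -3.4 0" --pt "-30 -5.1 0" --pt "-30 -5.1 0" --pt "-20 -3.4 0" --pt "0 0 -30" --pt "0 0 -40" --pt "0 0 -25" --pt "0 0 -13" --pt "0 0 -2" --pt "0 0 0" --pt "0 0 0" --spin '[0,0,0,0,0,0,0,0,0,0,0]'

```text
time: 9.15
tool_pos: [0.4565, 0.1379, 0.2761]
tool_rot: [3.141, -0.001, 0.186]
contact_force: [0.6, -0.6, 0.3]
opening: 0.0917
grip_force: 0.0
```

>>> arm_command --pt "0 0 0" --pt "0 0 0" --pt "0 0 0" --pt "0 0 0" --pt "0 0 0" --pt "0 0 0" --pt "0 0 0" --pt "0 0 0" --spin '[0,0,0,0,0,0,0,0]' --jaw -1 --squeeze 20

```text
time: 9.95
tool_pos: [0.4564, 0.1381, 0.2759]
tool_rot: [-3.141, -0.0, 0.186]
contact_force: [-1.4, 2.3, 2.7]
opening: 0.057
grip_force: 20.0
```

>>> arm_command --pt "0 0 10" --pt "0 0 20" --pt "0 0 30" --pt "0 0 30" --pt "0 0 20" --pt "0 0 10" --pt "0 0 0" --spin '[0,0,0,0,0,0,0]'

```text
time: 10.65
tool_pos: [0.4564, 0.1378, 0.3968]
tool_rot: [3.141, -0.002, 0.186]
contact_force: [-0.1, -0.3, -1.6]
opening: 0.0571
grip_force: 20.0
```

>>> arm_command --pt "-4 4 0" --pt "-4 4 0" --pt "-4 4 0" --pt "-4 4 0" --pt "-4 4 0" --pt "-4 4 0" --pt "-4 4 0" --pt "-4 4 0" --pt "-4 5 0" --pt "-4 5 0" --pt "-4 5 0" --pt "0 0 0" --pt "0 0 0" --spin '[5,8.5,8.5,8.5,8.5,8.5,8.5,8.5,8.5,8.5,8.5,0,0]'

```text
time: 11.95
tool_pos: [0.4123, 0.1848, 0.3948]
tool_rot: [-3.14, 0.0, 1.754]
contact_force: [-0.5, -1.5, -1.1]
opening: 0.0567
grip_force: 20.0
```

Run:
```python
from h import *
c,W=cloud("scene"); save(c,"scene2.png")
c,W=cloud("top"); P=W.reshape(-1,3)
m=(abs(P[:,0]-.424)<.035)&(abs(P[:,1]-.131)<.03)&(P[:,2]>.115)&(P[:,2]<.124)
print(m.sum(), P[m].mean(0),cv2.minAreaRect((P[m][:,:2]*1000).astype(np.float32)))
```

```text
113 [0.42238604 0.12875351 0.11940431] ((422.4219055175781, 129.25650024414062), (13.917254447937012, 36.2790641784668), 10.508343696594238)
```

View pics/scene2.png

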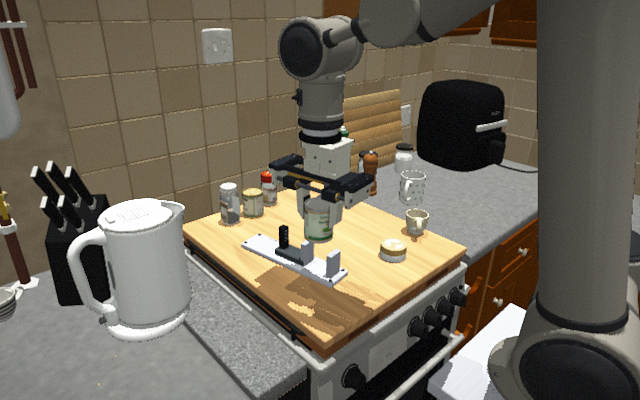

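>>> arm_command --pt "0 0 -20" --pt "0 0 -30" --pt "0 0 -20" --pt "0 0 -6" --pt "0 0 0" --pt "0 0 0" --spin '[0,0,0,0,0,0]' --squeeze 9

```text
time: 12.65
tool_pos: [0.4128, 0.1849, 0.3206]
tool_rot: [3.14, -0.0, 1.756]
contact_force: [-0.1, -0.9, -1.0]
opening: 0.0568
grip_force: 9.0
```

>>> arm_command --pt "0.56 -2.95 0" --pt "0.56 -2.95 0" --pt "0.37 -1.96 0" --pt "0.37 -1.96 0" --pt "0.37 -1.96 0" --pt "0.37 -1.96 0" --pt "0 0 0" --spin '[0,0,0,0,0,0,0]'

```text
time: 13.35
tool_pos: [0.4151, 0.1715, 0.3202]
tool_rot: [3.14, -0.001, 1.757]
contact_force: [-0.3, 4.9, 0.8]
opening: 0.0572
grip_force: 9.0
```

Contact shows about 5 N, so it is pivoting or sliding. I'll continue in small steps.

>>> arm_command --pt "0.37 -1.96 0" --pt "0.37 -1.96 0" --pt "0.37 -1.96 0" --pt "0.37 -1.96 0" --pt "0 0 0" --spin '[0,0,0,0,0]'

```text
time: 13.85
tool_pos: [0.4166, 0.1637, 0.3204]
tool_rot: [3.14, -0.001, 1.757]
contact_force: [-0.6, 4.9, 2.8]
opening: 0.0572
grip_force: 9.0
```

Run:
```python
from h import *
c,W=cloud("scene"); g=c["img"][165:305,240:400]; cv2.imwrite("pics/s3.png",cv2.resize(g,None,fx=4,fy=4,interpolation=cv2.INTER_CUBIC)[:,:,::-1])
```

```text
(no output)
```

View pics/s3.png

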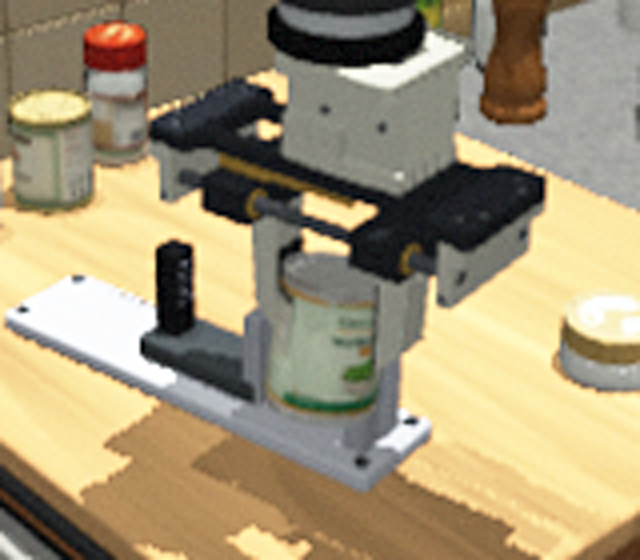

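The crop shows the tin at (325,335) between the fingers, resting against the fixed jaw and leaning slightly. I'll fit a cylinder to the depth to get the tilt.

```bash
cat >> h.py <<'E'
from scipy.optimize import least_squares
from scipy.spatial.transform import Rotation as Ro
def tilt(cams=("scene",),n=1):
    o=observe(); R=Ro.from_euler("xyz",o["tool_rot"]).as_matrix(); G=np.array(o["tool_pos"])+R@[0,0,.159]
    tx,ty=R[:,0],R[:,1]
    for cam in cams:
        A=np.concatenate([cloud(cam)[1].reshape(-1,3) for _ in range(n)]); A=A[~np.isnan(A[:,0])]; D=A-G
        a=D@tx; b=D@ty; z=D[:,2]
        best=None
        for t0 in np.radians(np.arange(-10,61,5)):
            def res(p,a=a,b=b,z=z):
                t,e,f=p; q=(a-e)*np.cos(t)+z*np.sin(t); return np.hypot(q,b-f)-.0287
            def sel(p):
                t=p[0]; s=-a*np.sin(t)+z*np.cos(t)
                return (s<.018)&(s>-.048)&(abs(b)<.024)&(abs(res(p))<.004)
            p=np.array([t0,0,0])
            for _ in range(4):
                m=sel(p)
                if m.sum()<30: break
                p=least_squares(lambda p:res(p,a[m],b[m],z[m]),p,loss="soft_l1",f_scale=.001).x
            m=sel(p)
            if best is None or m.sum()>best[0]: best=(m.sum(),p)
        m=best[0]; t,e,f=best[1]
        # ends along axis
        q=(a-e)*np.cos(t)+z*np.sin(t); s=-a*np.sin(t)+z*np.cos(t); k=(abs(np.hypot(q,b-f)-.0287)<.003)&(abs(b)<.024)&(s>-.08)&(s<.04)
        print(cam,"n",m,"tilt deg",np.degrees(t),"off mm",e*1e3,f*1e3,"s range",np.percentile(s[k],[.5,2,98,99.5])*1e3,np.histogram(s[k]*1e3,range(-75,40,5))[0])
E
python3 - <<'E'
from h import *
tilt(("scene","wrist","top"))
E
```

```text
scene n 683 tilt deg 13.403565331348288 off mm 4.771502071902277 2.2505663816718284 s range [-50.7083401  -49.42721033  20.34091969  21.1653728 ] [ 0  0  0  0 10 45 51 50 50 51 52 55 51 51 47 52 49 58 47 20  0  0]
wrist n 6819 tilt deg 15.364211342100964 off mm 2.7849469095137285 0.3578338383159274 s range [-52.00416499 -50.0908213   19.15331696  20.77244643] [   0    0    0    0  151  194  265  305  306  351  372  430  499  508
  491  541  652  770 1350   62    0    0]
top n 53 tilt deg 1.3570387609716816 off mm 2.3555166890088883 3.888473865196689 s range [-75.59029385 -71.32874655  17.89059179  18.19746204] [ 1  0  0  0  0  0 15  4  0  0  0  0  0  0  0  0  0  9 15  0  0  0]
```

>>> arm_command --pt "0.37 -1.96 0" --pt "0.37 -1.96 0" --pt "0.37 -1.96 0" --pt "0.37 -1.96 0" --pt "0 0 0" --spin '[0,0,0,0,0]'

```text
time: 14.55
tool_pos: [0.4182, 0.1554, 0.32]
tool_rot: [3.14, 0.0, 1.757]
contact_force: [0.4, 3.7, 2.1]
opening: 0.0572
grip_force: 9.0
```

Run:
```python
from h import *
tilt(("scene","wrist"))
```

```text
scene n 722 tilt deg 20.882003012066953 off mm 7.90914435932375 1.8680979522686418 s range [-50.56478122 -49.14764917  19.40798698  20.55111743] [ 0  0  0  0 11 45 57 52 52 52 56 54 50 56 52 48 56 51 55 13  0  0]
wrist n 9109 tilt deg 24.496689943638856 off mm 5.930049250032364 0.3774133471434728 s range [-53.01859602 -50.93803017  17.8899274   19.22165226] [   0    0    0    0  259  258  387  416  449  504  534  591  678  686
  682  771  895 1000 1076   31    0    0]
```

>>> arm_command --pt "-1.1 5.9 0" --pt "-1.1 5.9 0" --pt "0 0 11" --pt "0 0 0" --spin '[0,0,0,0]'

```text
time: 15.05
tool_pos: [0.416, 0.1676, 0.3319]
tool_rot: [3.14, 0.0, 1.758]
contact_force: [0.2, 0.8, -2.0]
opening: 0.0571
grip_force: 9.0
```

```bash
cat >> h.py <<'E'
def lid(cam,t,e=.005,dbg=0):
    o=observe(); R=Ro.from_euler("xyz",o["tool_rot"]).as_matrix(); G=np.array(o["tool_pos"])+R@[0,0,.159]
    A=cloud(cam)[1].reshape(-1,3); A=A[~np.isnan(A[:,0])]; D=(A-G)@np.c_[R[:,0],R[:,1],[0,0,1]]-[e,0,0]
    t=np.radians(t); 
    for _ in range(5):
        s=-D[:,0]*np.sin(t)+D[:,2]*np.cos(t); q=D[:,0]*np.cos(t)+D[:,2]*np.sin(t)
        m=(abs(s-.0205)<.0035)&(np.hypot(q,D[:,1])<.024)
        if m.sum()<20: print(cam,"few",m.sum());return
        I=D[m]; C=np.c_[I[:,0],I[:,1],np.ones(len(I))]
        k=least_squares(lambda k:C@k-I[:,2],[np.tan(t),0,.02],loss="soft_l1",f_scale=.0007).x; t=np.arctan(k[0])
    print(cam,"lid n",m.sum(),"tilt",np.degrees(t),"side",np.degrees(np.arctan(k[1])),"q ext",q[m].min()*1e3,q[m].max()*1e3)
E
python3 - <<'E'
from h import *
tilt(("scene","wrist"))
for t in(18,22,26): lid("scene",t);lid("wrist",t)
c=read_camera("wrist"); save(c,"w4.png")
E
```

```text
scene n 735 tilt deg 20.575127231595562 off mm 7.718504991992853 1.8577870467207727 s range [-50.70940285 -49.52768584  19.71857443  20.43957414] [ 0  0  0  0 10 52 54 55 57 52 57 53 58 49 57 51 55 55 64 10  0  0]
wrist n 9044 tilt deg 24.234538420081073 off mm 5.549364508584492 0.25797434550680465 s range [-53.19659601 -51.14082101  17.73855016  19.5900434 ] [   0    0    0    0  263  275  388  418  445  484  520  613  665  671
  685  771  908 1021  996   33    0    0]
scene lid n 74 tilt 20.141239027183893 side -0.04395224931573063 q ext -23.318939728675424 20.787090535069254
wrist lid n 2724 tilt 20.057351407130746 side 0.18109599608394827 q ext -23.989596395105668 23.927218145283543
scene lid n 75 tilt 20.331946716437635 side 0.1390464387758563 q ext -23.938163662622017 19.584530252234764
wrist lid n 2733 tilt 19.97976447740781 side 0.1343835812748832 q ext -23.90798568435463 23.97844015397141
scene lid n 71 tilt 19.92440910065114 side 0.4961746574003611 q ext -23.02754927030655 17.303891136078235
wrist lid n 2744 tilt 20.00714050304665 side 0.10145766383750246 q ext -23.947916871585047 23.925506844398537
```

View pics/w4.png

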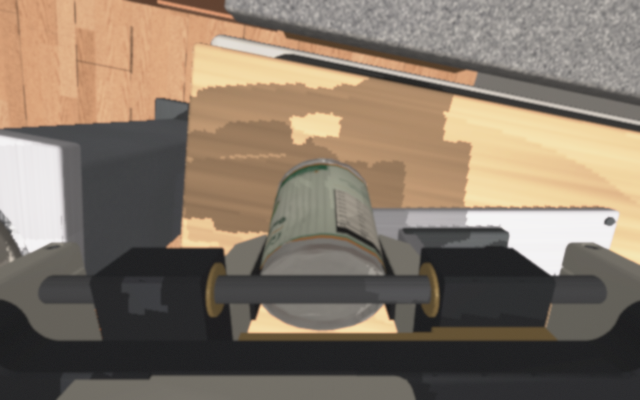

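>>> arm_command --pt "0.5 -2.9 -2" --pt "0.9 -4.9 0" --pt "0.9 -4.9 0" --pt "0.56 -2.9 0" --pt "0.37 -1.96 0" --pt "0.37 -1.96 0" --pt "0 0 0" --spin '[0,0,0,0,0,0,0]'

```text
time: 16.2
tool_pos: [0.4194, 0.1476, 0.3289]
tool_rot: [3.141, -0.0, 1.757]
contact_force: [-0.0, 2.2, 0.3]
opening: 0.0566
grip_force: 9.0
```

Run:
```python
from h import *
tilt(("scene",))
lid("scene",24);lid("wrist",24)
```

```text
scene n 738 tilt deg 24.884808448394796 off mm 9.000415724589631 1.9379088747340603 s range [-51.10286391 -50.26828525  19.02946059  19.90274281] [ 0  0  0  0 21 53 55 56 54 53 59 53 52 57 48 56 54 59 65  2  0  0]
scene lid n 45 tilt 22.27179133854676 side 1.1058775485445236 q ext -23.616930365702757 11.186977451474654
wrist lid n 2291 tilt 24.517443456970717 side 0.1600493917237803 q ext -23.965801183128765 23.95625101885104
```

>>> arm_command --pt "0.37 -1.96 0" --pt "0.37 -1.96 0" --pt "0.28 -1.5 0" --pt "0 0 0" --spin '[0,0,0,0]'

```text
time: 16.75
tool_pos: [0.4204, 0.1422, 0.3288]
tool_rot: [3.141, 0.0, 1.757]
contact_force: [-0.6, 0.5, 0.6]
opening: 0.057
grip_force: 9.0
```

Run:
```python
from h import *
tilt(("scene",))
lid("wrist",28)
```

```text
scene n 748 tilt deg 28.487065843200586 off mm 10.400798232521625 1.9228882584092541 s range [-51.27623075 -49.99267002  18.80939899  19.76335619] [ 0  0  0  0 16 57 53 52 53 51 58 53 53 55 49 58 54 55 65  0  0  0]
wrist lid n 1727 tilt 29.186590229740858 side 0.254074910863753 q ext -23.784374780668347 23.682649109140435
```

>>> arm_command --pt "0.25 -1.3 0" --pt "0 0 0" --spin '[0,0]'

```text
time: 17.05
tool_pos: [0.4206, 0.141, 0.3288]
tool_rot: [3.141, 0.0, 1.757]
contact_force: [-0.5, 1.1, 0.8]
opening: 0.0574
grip_force: 9.0
```

>>> arm_command --pt "0 0 0" --pt "0 0 0" --pt "-0.9 4.9 0" --pt "-1.8 9.8 0" --pt "0 0 20" --pt "0 0 40" --pt "0 0 40" --pt "0 0 30" --pt "0 0 0" --pt "0 0 0" --spin '[0,0,0,0,0,0,0,0,0,0]' --squeeze 25

```text
time: 18.05
tool_pos: [0.4176, 0.1562, 0.4583]
tool_rot: [3.142, 0.0, 1.758]
contact_force: [-0.7, -1.1, -2.7]
opening: 0.0565
grip_force: 25.0
```

Run:
```python
from h import *
tilt(("scene","wrist"))
lid("wrist",29,.007)
```

```text
scene n 842 tilt deg 31.078237234543376 off mm 10.501137213186071 1.7026635145722493 s range [-52.90870188 -51.74990621  17.25313727  18.09567813] [ 0  0  0  0 38 58 66 63 59 64 63 63 61 59 62 61 63 60 48  0  0  0]
wrist n 11929 tilt deg 30.398066255872678 off mm 8.88404163057216 -0.6431039554102357 s range [-53.37147508 -51.63300197  17.49758655  17.82498075] [   0    0    0    2  474  378  542  572  603  668  699  804  845  898
  917  964 1123 1354 1398    0    0    0]
wrist lid n 1419 tilt 30.202934713196324 side 0.056404721608701906 q ext -23.959284634354177 23.932649927518618
```

>>> arm_command --pt "6 -8 0" --pt "14 -20 0" --pt "14 -20 0" --pt "14 -20 0" --pt "14 -20 0" --pt "14 -20 0" --pt "14 -20 0" --pt "14 -20 0" --pt "14 -20 0" --pt "14 -20 0" --pt "14 -20 0" --pt "14 -20 0" --pt "14 -20 0" --pt "14 -20 0" --pt "9 -7 0" --pt "0 0 0" --pt "0 0 0" --pt "0 0 0" --spin '[-4,-8,-8,-8,-8,-8,-8,-8,-8,-8,-8,-8,-8,-8,-4.7,0,0,0]'

```text
time: 20.0
tool_pos: [0.6146, -0.1186, 0.4582]
tool_rot: [-3.141, 0.001, -0.207]
contact_force: [-0.3, 0.6, -2.3]
opening: 0.0569
grip_force: 25.0
```

```bash
cat > m.py <<'E'
from h import *
o=observe(); print(np.round(o["tool_pos"],4),np.degrees(o["tool_rot"]),o["grip_force"])
tilt(("scene","wrist"))
lid("wrist",30,.007)
# tin pose in world from free 3D axis fit, base disc centre; reader plane re-fit from wrist
n=np.array([-.489,.104,.866]); r=np.array([.6956,-.136,.1657])
R=Ro.from_euler("xyz",o["tool_rot"]).as_matrix(); G=np.array(o["tool_pos"])+R@[0,0,.159]
for cam in("scene","top","wrist"):
    c,W=cloud(cam); save(c,cam+"5.png"); A=W.reshape(-1,3); xs=A[(A[:,2]>.13)&(A[:,2]<.20)&(abs(A[:,1]+.136)<.06)&(abs(A[:,0]-.7)<.07)]
    I=xs[abs((xs-r)@n)<.004]; 
    if len(I)<60: print(cam,"reader few",len(I)); continue
    for _ in range(3):
        c0=I.mean(0); nn=np.linalg.svd(I-c0,full_matrices=False)[2][2]; nn*=np.sign(nn[2]); I=xs[abs((xs-c0)@nn)<.0025]
    print(cam,"reader n",len(I),nn,"yaw",np.degrees(np.arctan2(nn[1],nn[0])),"offset at centre mm",(r-c0)@nn*1e3)
E
python3 m.py
```

```text
[ 0.6146 -0.1186  0.4582] [-1.79985824e+02  8.29080812e-02 -1.18809544e+01] 24.99929040670395
scene n 228 tilt deg 28.287191182028405 off mm 10.719040256535768 1.479622261480481 s range [-52.12635606 -51.55347419  18.73476547  19.59148602] [ 0  0  0  0  8 12 12 12 12 17  8 13 12 15 15 19 23 17 26  1  0  0]
wrist n 11135 tilt deg 30.68367148659895 off mm 8.750770036392824 0.13948838467930777 s range [-52.12546534 -50.38402971  18.88307792  19.22422308] [   0    0    0    0  297  427  528  563  612  638  695  754  844  893
  884  958 1060 1352 1625    0    0    0]
wrist lid n 1287 tilt 30.23552880926117 side 0.27473186654358817 q ext -23.966000588854882 23.937238800764717
scene reader n 281 [-0.50495064  0.11527073  0.85541657] yaw 167.14080308807348 offset at centre mm -0.29483770662291625
top reader few 0
wrist reader n 4877 [-0.4651661   0.10132592  0.87940523] yaw 167.71136911632215 offset at centre mm -0.6298020941959502
```

View pics/scene5.png

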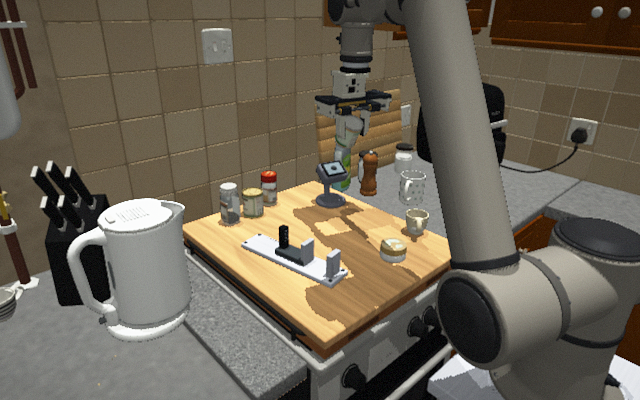

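The scene view shows the tin held tilted above the reader, at (347,140), with the gauge closed and the other things untouched. Final trim next, then I'll check the window centre from the wrist camera.

>>> arm_command --pt "0 0 -3" --pt "0 0 -2" --pt "0 0 0" --pt "0 0 0" --spin '[-0.4,0,0,0]'

```text
time: 20.7
tool_pos: [0.6149, -0.1193, 0.4536]
tool_rot: [3.142, 0.0, -0.217]
contact_force: [0.1, 0.2, -2.3]
opening: 0.0565
grip_force: 25.0
```

Run:
```python
from h import *
n=np.array([-.488,.107,.866]); n/=np.linalg.norm(n); r=np.array([.6956,-.136,.1657]); y=np.cross([0,0,1],n);y/=np.linalg.norm(y);x=np.cross(y,n)
for cam in("scene","wrist","old"):
    W=np.load("top0.npy") if cam=="old" else cloud(cam)[1]
    A=W.reshape(-1,3); A=A[~np.isnan(A[:,0])]; d=(A-r)@n; u=(A-r)@x*1e3; v=(A-r)@y*1e3
    m=(abs(d)<.004)&(abs(u)<45)&(abs(v)<55)
    print(cam,m.sum(),"x",np.percentile(u[m],[0,1,99,100]),"y",np.percentile(v[m],[0,1,99,100]),"v-dir y",y)
o=observe(); R=Ro.from_euler("xyz",o["tool_rot"]).as_matrix(); G=np.array(o["tool_pos"])+R@[0,0,.159]
B=G+R[:,0]*.033+np.array([0,0,-.0416]); print("base rel reader",(B-r)@np.c_[x,y,n]*1e3)
```

```text
scene 350 x [-29.03203648 -27.73911429  30.14981855  32.50500514] y [-43.19912198 -39.80719549  34.60112652  35.84614599] v-dir y [-0.21417441 -0.97679544  0.        ]
wrist 5816 x [-28.21201038 -26.96099381  29.49835858  30.77083672] y [-37.98657739 -36.73630062  37.30721894  38.62070745] v-dir y [-0.21417441 -0.97679544  0.        ]
old 830 x [-29.92571097 -28.01726578  28.16032276  29.28764171] y [-37.94846198 -35.85504124  37.97863425  39.56419274] v-dir y [-0.21417441 -0.97679544  0.        ]
base rel reader [ -0.94552815   1.01650079 100.46444234]
```

View pics/wrist5.png

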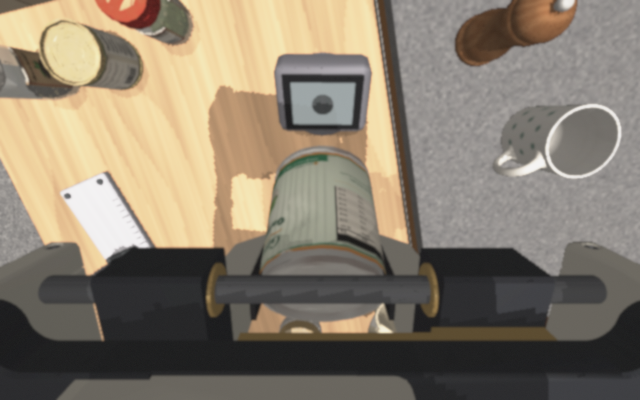

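The wrist view shows the reader window at (322,100), in line with the tin at (320,225). The base is about 100 mm away, within about 1 mm of centre. Handing in.

```bash
python3 -c "
from cell import *
print(hand_in())"
```

```text
the job is handed in; nothing more can be done
None
```

I pressed the tin snugly in the gauge at about 7 N, lifted it out, and tilted it about 30° in the grip against the fixed jaw. It was handed in at about 21 s, held still with its base about 100 mm from the reader window, centred to within 1–2 mm and square to within about 1°.

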